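Hang the bench tools back in their collars

TASK

Two stubby hand tools are lying in their foam cradles on the repair bench. Put each one back, handle first, down through the fixed collar of its own colour - the orange hammer in the orange collar, the blue-handled wrench in the blue collar - so that its head catches squarely on the rim and it hangs upright. Leave the ratchet, the circuit board and everything else on the bench where it is.

Things in the scene. Friction and masses are not known exactly. Their poses are not given: they have to be found in the camera images.
- hammer_head (a point): Stubby soft-face hammer, 0.22 kg: steel head with orange faces, 70 (x) by 30 (y) by 30 mm (z); orange handle 20 (x) by 16 mm (y), end tapered. This point: centre of the head; the head's flat underside is 15 mm below it (-z), the handle's end 130 mm below it. Starts at 45 degrees in its cradle, head up. z: along the handle to the head; x: along the head; y: across the thickness, level at the start.
- wrench_head (a point): Stubby adjustable wrench, 0.16 kg: steel head block 46 (x) by 14 (y) by 22 mm (z), jaws 17 mm above it; blue handle 18 (x) by 11 mm (y), end tapered. This point: centre of the block; its flat underside is 11 mm below it (-z), the handle's end 126 mm below it. Starts at 45 degrees in its cradle, head up. z: along the handle to the head; x: along the head; y: across the thickness, level at the start.
- collar_orange_rim (a point): Fixed stand with orange collar. Collar: tube 32 mm inside, 42 mm outside, 24 mm tall, open below, over a fixed base 84 mm square, 10 mm thick. This point: centre of its rim (top), 140 mm above the bench, z up. The column carrying it stands 30 to 42 mm out along +x, 20 mm wide, 136 mm tall.
- collar_blue_rim (a point): Fixed stand with blue collar. Collar: tube 27 mm inside, 37 mm outside, 24 mm tall, open below, over a fixed base 84 mm square, 10 mm thick. This point: centre of its rim (top), 140 mm above the bench, z up. The column carrying it stands 30 to 42 mm out along +x, 20 mm wide, 136 mm tall.
- collar_grey_rim (a point): Fixed stand with grey collar, holding a ratchet whose head stands 40 mm above the rim. Collar: tube 29 mm inside, 39 mm outside, 24 mm tall, open below, over a fixed base 84 mm square, 10 mm thick. This point: centre of its rim (top), 140 mm above the bench, z up. The column carrying it stands 30 to 42 mm out along +x, 20 mm wide, 136 mm tall.
- cradle_a: White foam cradle of the hammer, fixed, 125 x 76 mm; origin on the bench under its middle. A 45 degree groove, open above, rises towards its +x and ends 37 mm short of the head, which stands free. The centre of the hammer's head starts 42 mm towards +x of the origin, 122 mm above the bench.
- cradle_b: White foam cradle of the wrench, like the hammer's. The centre of the wrench's head block starts 39 mm towards +x of the origin, 119 mm above the bench.
- ratchet: Bystander, to be left alone: a stubby black-handled ratchet with a round steel head (40 mm), hanging in the grey collar; origin on its axis at the underside of its head, z up
- pcb: Bystander, to be left alone: a loose green circuit board, 130 x 85 mm, up to 16 mm tall with its parts; origin at the centre of its underside
- flux: Bystander, to be left alone: a small flux bottle with a red cap, 30 mm across, 75 mm tall; origin at the centre of its underside
- pot: Bystander, to be left alone: a small amber pot with a black cap, 34 mm across, 45 mm tall; origin at the centre of its underside
- spool: Bystander, to be left alone: a solder spool standing on its flange, 52 mm across, 40 mm tall; origin at the centre of its underside
- meter: Bystander, to be left alone: a yellow hand-held multimeter lying flat, 150 x 76 x 38 mm; origin at the centre of its underside
- screwdriver: Bystander, to be left alone: a red-handled screwdriver, 170 mm long, lying on the bench; origin at the centre of its underside, blade towards +x
There are look-alikes about, which are no part of the job. There is more than one size of the part that bears wrench_head; the job needs the largest.

How it is judged:
By the outcome, as a careful person would: the job done as asked, in the order asked, and still so for the second after the job is handed in, with the robot touching nothing.
It also fails if it takes over 64 s, if anything falls off the work surface, if the arm or the gripper's body presses on something with over 40 N, if the wrist force passes 120 N, or if a joint passes its speed limit or range.

ROBOT

A 6-joint arm with a two-finger parallel gripper is mounted at the origin on the work surface. World frame = base frame: x ahead of the robot, y to its left, z up, the work surface at z = 0. Lengths are in mm, angles in rad, forces in N, time in s.
With the tool pointing down it reaches from about 350 to 775 mm from the base axis. Payload 7.3 kg.
Tool frame: the origin (TCP) lies at the very end of the fingers, on their centre line; the grasp point (between the pads) lies 19 mm behind it; z points along the fingers, y is the line along which they close (so a half turn about z gives the same grasp; the last joint's range is limited). The gripper opens to 92 mm and grips with 3 to 60 N. Pads are 19 mm wide; open, the fingers measure 130 mm over their backs; the gripper's body (75 mm by 190 mm) begins 47 mm behind the grasp point.
Start: joints at [1.19, 0.342, 1.524, -0, 1.275, -0.146], TCP at [122.124, 510.618, 226.741] pointing down, gripper open.
Joint ranges: [-2.53, 2.53], [-0.77, 2.02], [0.04, 2.7], [-1, 4.14], [0.28, 2.66], [-3.11, 3.11]. Speed limits (rad/s): [2.57, 2.57, 3.14, 3.14, 3.14, 3.14].

INTERFACE

Orientations are given as [roll, pitch, yaw] about the fixed x, y, z axes, in that order (R = Rz(yaw) Ry(pitch) Rx(roll)).
In Python, from plant import bot gives the robot as it stands.
- The arm moves only by the tool apply_moves, never from a script. Its argument "motion" is text: rows parted by semicolons, each of 4 numbers parted by spaces: the shift along the tool's x, y, z in m, then the turn about the tool's z in degrees. A call has 1 to 8 rows; each row shifts and turns the commanded pose from where the row before left it, along the tool's axes as they then stand; what a row does not reach is not made up. A row lasts 1/8 s, in which the tool goes at most 62.5 mm and 10.7 degrees, less where a joint would pass 70% of its speed; a pose out of reach is approached as far as the arm can. A call with a gripper value outside its range is refused whole. "fingers" is the opening, from -1 (shut) to 1 (fully open), set as the call begins (left out, the last holds). The fingers move at their own pace and stop on an object; the grip force is fixed at half the most. Time passes only in rows, so rows that do not move let the fingers close. It gives the time, the measured TCP pose, the force, the opening and the grip force at its end, in the units of the state.
- bot.get_obs(): the state, without advancing time (a new reading comes with each control period).
- bot.capture(name): name is "side" or "top"; returns a dict with "img" (400x640x3 uint8, blue, green, red), "range_z" (400x640 float32, mm along the optical axis (not along the pixel's ray), 0 where there is no reading), "fx", "fy", "cx", "cy" (pixels), "world_from_camera" (4x4, takes a point from camera to world coordinates). Camera axes: x right, y down, z forward; pixel columns grow to the right and rows downward; lengths in mm; the calibration is good to about 2 mm. A picture is of the moment at which its call begins.
- bot.close_job(): hands the job in; it is judged then, once.
Trained networks look in a picture, given as the dict that the camera call returned (one of the last four; its "shot" number tells which), for a name from the list of things; names that differ only in an ending like _2 or _b are one class to them, and where a whole thing is asked for, a point or a joint stands for the part that bears it (a point fixed in the world has none). Each returns a list of dicts, best first, with "p" (0 to 1); they miss things now and then, are a little off and sometimes report something else, mostly with a low value. They report only what shows in the picture. A call takes as long as a camera call. They do not tell look-alikes from the thing itself.
- bot.cut_out(picture, thing): "pixels" (400x640 bool, what is visible of it) and "point" ([column, row] in pixels, amid what is visible of it).
The state is a dict: "time": time; "joint_positions": joint angles; "dq": joint speeds; "tau": joint torques, N m; "tool_pos": TCP position; "tcp_rot": TCP orientation; "contact_force": force on the tool from outside, world axes, zero at the start; "moment": the same for the moment, N m; "grip_width": finger opening in mm; "finger_force": force on a finger pad.
Only numpy, scipy, OpenCV 4.12 (cv2) and the standard library are available. Lean on these libraries where they do the work, as an engineer would, in place of code of your own. Each camera call takes 0.05 s, during which the arm holds its last target. There are 200 camera calls.

## Working session

There is one attempt and no reset: what is moved stays moved. The work goes in short steps, Python scripts to look and compute and a tool call to move; the robot and the scene stay as the last step left them, time stands still between calls to the robot, and variables do not carry over. Pictures are saved under pics/ and viewed, at most 10 in all, crops included, and the job is handed in when it is done.

Besides the shell and the picture viewer there is one more tool, called after ">>>" by a JSON object that holds its "fn" and its "kwargs". apply_moves: Moves the arm, as the interface text tells. Its arguments: {"type":"object","properties":{"motion":{"type":"string"},"fingers":{"type":"number"}},"required":["motion"]}

```bash
ls; mkdir -p pics; cat > h.py <<'E'
import numpy as np, cv2
from plant import bot
def cloud(c):
    z=c["range_z"].astype(float); v,u=np.indices(z.shape)
    P=np.stack([(u-c["cx"])/c["fx"]*z,(v-c["cy"])/c["fy"]*z,z],-1)
    T=np.array(c["world_from_camera"]); W=P@T[:3,:3].T+T[:3,3]; W[z==0]=np.nan
    return W
E
python3 - <<'E'
from h import *
for n in("top","side"):
    c=bot.capture(n); cv2.imwrite(f"pics/{n}0.png",c["img"]); np.savez(f"{n}0.npz",W=cloud(c),img=c["img"])
    print(n,c["fx"],np.round(c["world_from_camera"],2).tolist())
print(bot.get_obs())
E
```

```text
pics
top 395.29778818545503 [[0.01, -0.98, 0.17, 283.94], [-1.0, -0.01, -0.01, -16.17], [0.01, -0.17, -0.98, 1300.13], [0.0, 0.0, 0.0, 1.0]]
side 485.7419091228703 [[0.96, -0.14, 0.23, 210.27], [-0.27, -0.52, 0.81, -1029.6], [-0.0, -0.84, -0.54, 776.98], [0.0, 0.0, 0.0, 1.0]]
{'time': 0.1, 'joint_positions': array([ 1.18998277e+00,  3.42670974e-01,  1.52493829e+00, -3.35832863e-05,
        1.27540245e+00, -1.45996421e-01]), 'dq': array([-0.00028873, -0.00215932, -0.00030054,  0.00067223,  0.00059424,
       -0.00069021]), 'tau': array([ 2.05555436e-03, -4.31999123e+01, -2.44698268e+01,  7.20505044e-02,
        5.24797000e-02, -4.07951450e-05]), 'tool_pos': array([121.99545082, 510.24509306, 226.09929603]), 'tcp_rot': array([-3.14018402e+00, -1.74668930e-04,  2.90678519e+00]), 'contact_force': array([ 0.26188645,  0.66414842, -0.82615418]), 'moment': array([ 0.01002529, -0.05991447, -0.03393567]), 'finger_force': 0.0, 'grip_width': 91.79926278887112}
```

View pics/top0.png

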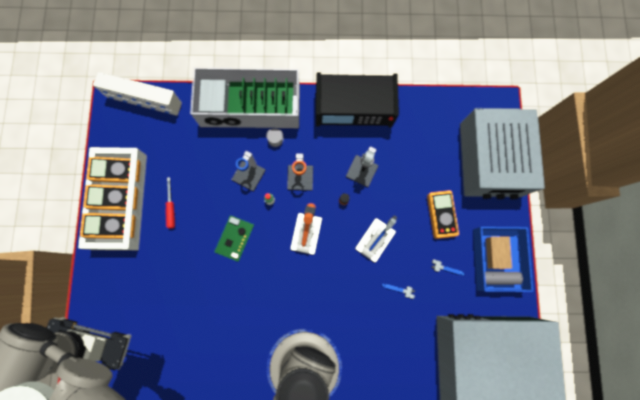

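View pics/side0.png

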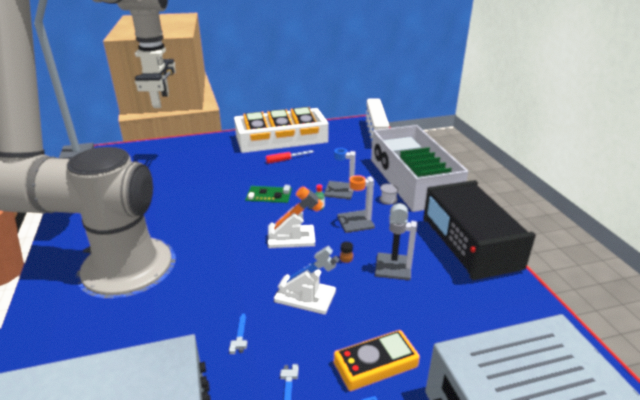

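Candidates: the hammer is the orange one in the cradle at top px (308,215). Orange shows up otherwise only on the collar (299,167). For the wrench there are three: the cradled one at (385,230), and loose ones on the bench at (400,290) and (447,267). The cradled one, head up at 45°, matches the description. The collars are blue (243,163), orange (299,167) and grey with the ratchet (369,157). Next I measure them and check the choice in a crop.

```bash
python3 - <<'E'
from h import *
ims=[]
for n in("top","side"):
    c=bot.capture(n); W=cloud(c); img=c["img"]; hsv=cv2.cvtColor(img,cv2.COLOR_BGR2HSV)
    for t in("hammer_head","wrench_head","cradle_a"):
        for d in bot.cut_out(c,t):
            m=d["pixels"]&np.isfinite(W[...,0]); P=W[m]
            print(n,t,round(d["p"],2),np.round(d["point"]),m.sum(),"med",np.nanmedian(P,0).round(),"min",np.percentile(P,2,0).round(),"max",np.percentile(P,98,0).round())
    # rims: points at z 134..146
    for nm,(lo,hi) in dict(orange=(5,18),blue=(100,118)).items():
        m=(hsv[...,0]>=lo)&(hsv[...,0]<=hi)&(hsv[...,1]>120)&(W[...,2]>110)&(W[...,2]<150)
        nl,lab,st,ce=cv2.connectedComponentsWithStats(m.astype(np.uint8))
        for i in range(1,nl):
            if st[i,4]>8:
                P=W[lab==i]; print(n,nm,ce[i].round(),st[i,4],"mean",P.mean(0).round(1),P.min(0).round(),P.max(0).round())
    r=(slice(140,280),slice(220,430)) if n=="top" else (slice(140,320),slice(230,430))
    ims.append(cv2.resize(img[r],(400,300),interpolation=cv2.INTER_CUBIC))
cv2.imwrite("pics/crop1.png",np.hstack(ims))
E
```

```text
top hammer_head 0.62 [307. 218.] 320 med [443.  -5. 121.] min [378. -25.  35.] max [495.  11. 153.]
top wrench_head 0.57 [441. 268.] 169 med [ 307. -444.    7.] min [ 290. -505.   -2.] max [ 330. -415.   13.]
top wrench_head 0.56 [383. 233.] 205 med [ 416. -240.  100.] min [ 365. -271.   11.] max [ 459. -205.  152.]
top wrench_head 0.54 [404. 288.] 171 med [ 240. -314.    7.] min [ 215. -346.   -3.] max [ 255. -257.   13.]
top cradle_a 0.81 [311. 237.] 635 med [406.  -5.  16.] min [356. -43.   6.] max [471.  39.  84.]
top cradle_a 0.78 [374. 241.] 787 med [ 391. -221.   16.] min [ 339. -279.    1.] max [ 457. -175.   85.]
top orange [299. 168.] 87 mean [603.2  22.4 134.6] [584.   3. 113.] [623.  40. 144.]
top orange [309. 214.] 22 mean [458.4  -9.2 145.4] [453. -19. 137.] [463.   1. 150.]
top orange [308. 221.] 35 mean [439.7  -6.4 142.8] [433. -17. 134.] [447.   4. 148.]
top blue [398. 101.] 41 mean [ 832.2 -290.3  115.8] [ 782. -294.  110.] [ 881. -287.  122.]
top blue [242. 164.] 80 mean [611.3 195.3 135.2] [595. 177. 116.] [630. 213. 144.]
side hammer_head 0.7 [302. 203.] 575 med
[... 628 characters left out ...]
] 1697 med [ 396. -245.   13.] min [ 339. -288.   -1.] max [ 458. -202.   77.]
side orange [357. 182.] 182 mean [604.   15.6 130. ] [586.  -5. 117.] [626.  42. 140.]
side orange [303. 193.] 85 mean [448.4 -17.4 141.6] [435. -27. 128.] [466.  -1. 150.]
side orange [318. 202.] 14 mean [487.2 -25.2 113.4] [480. -31. 110.] [494. -18. 119.]
side blue [333.  13.] 1792 mean [1185.7 2078.5  129.9] [ 329. 2039.  110.] [2164. 2122.  150.]
side blue [79. 28.] 493 mean [-337.4 2079.   130.7] [-512. 2040.  110.] [-145. 2109.  150.]
side blue [34. 32.] 29 mean [-568.4 2075.7  129.4] [-579. 2055.  111.] [-556. 2090.  148.]
side blue [340. 154.] 135 mean [612.6 190.1 128.5] [596. 172. 114.] [633. 215. 139.]
```

View pics/crop1.png

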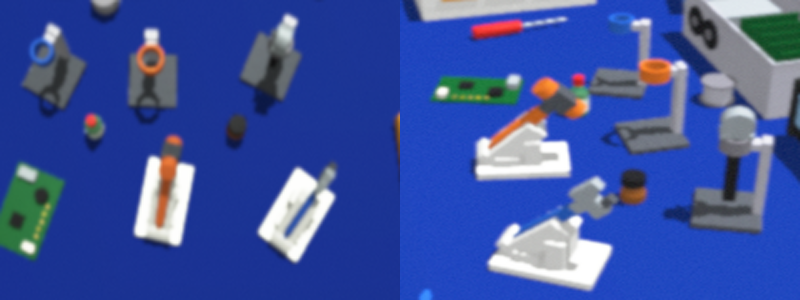

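```bash
python3 - <<'E'
from h import *
from scipy.optimize import least_squares
D={n:np.load(n+"0.npz") for n in("top","side")}
for nm,c0,R,hue in(("orange",(604,20),18.5,(3,20)),("blue",(613,194),16,(98,120))):
    for n,d in D.items():
        W=d["W"];h=cv2.cvtColor(d["img"],cv2.COLOR_BGR2HSV)
        m=(np.hypot(W[...,0]-c0[0],W[...,1]-c0[1])<30)&(W[...,2]>136 if n=="top" else W[...,2]>112)&(h[...,1]>100)&(h[...,0]>hue[0])&(h[...,0]<hue[1])
        P=W[m]
        f=lambda q:np.hypot(P[:,0]-q[0],P[:,1]-q[1])-q[2]
        s=least_squares(f,[*c0,R],loss="soft_l1"); print(nm,n,m.sum(),s.x.round(1),"zmax",np.percentile(P[:,2],95).round(1), "bbox",P[:,:2].min(0).round(),P[:,:2].max(0).round())
for nm,c0,off in(("a",(410,-4),42),("b",(395,-228),39)):
    for n,d in D.items():
        W=d["W"];h=cv2.cvtColor(d["img"],cv2.COLOR_BGR2HSV)
        m=(np.hypot(W[...,0]-c0[0],W[...,1]-c0[1])<95)&(W[...,2]<95)&(h[...,1]<70)&(h[...,2]>110)
        _,lab,st,_=cv2.connectedComponentsWithStats(m.astype(np.uint8)); k=1+st[1:,4].argmax()
        P=W[lab==k]; r=cv2.minAreaRect(P[:,:2].astype(np.float32))
        b=cv2.boxPoints(r); e=b[1]-b[0],b[2]-b[1]; e=max(e,key=np.linalg.norm); u=e/np.linalg.norm(e); u*=np.sign(u[0])
        print(nm,n,"c",np.round(r[0],1),"size",np.round(r[1]),"yaw",np.degrees(np.arctan2(u[1],u[0])).round(1),"head",(np.array(r[0])+off*u).round(1))
        # tool points: non-white, above foam
        m=(np.hypot(W[...,0]-c0[0]-20,W[...,1]-c0[1])<75)&(W[...,2]>112)
        T=W[m]; vec=np.linalg.svd(T[:,:2]-T[:,:2].mean(0))[2][0]
        v=np.array([-u[1],u[0]]); q=(T[:,:2]-r[0]); 
        print("   tool z>112:",m.sum(),"along",np.percentile(q@u,[2,98]).round(),"across",np.percentile(q@v,[2,50,98]).round(1),"zmax",T[:,2].max().round())
        q=(P[:,:2]-r[0]); a=q@u; 
        for lo in range(-65,65,13):
            s=(a>lo)&(a<lo+13); print((lo,P[s,2].max().round() if s.any() else None,np.abs((q@v)[s&(P[:,2]>25)]).min().round() if (s&(P[:,2]>25)).any() else None),end=" ")
        print()
E
```

```text
orange top 51 [604.5  21.3  18.5] zmax 141.9 bbox [584.   0.] [623.  40.]
orange side 187 [605.9  18.9  18.3] zmax 138.2 bbox [585.  -5.] [624.  41.]
blue top 46 [612.3 194.7  15.8] zmax 142.3 bbox [595. 176.] [631. 213.]
blue side 137 [614.4 192.7  16.3] zmax 138.1 bbox [596. 172.] [631. 219.]
a top c [ 4.176e+02 -2.000e-01] size [ 83. 128.] yaw -11.5 head [458.7  -8.6]
   tool z>112: 177 along [18. 73.] across [-16.2  -1.5  12.5] zmax 156.0
(-65, np.float64(39.0), np.float64(0.0)) (-52, np.float64(42.0), np.float64(1.0)) (-39, np.float64(54.0), np.float64(8.0)) (-26, np.float64(68.0), np.float64(9.0)) (-13, np.float64(79.0), np.float64(9.0)) (0, np.float64(91.0), np.float64(9.0)) (13, np.float64(83.0), np.float64(9.0)) (26, np.float64(72.0), np.float64(14.0)) (39, np.float64(16.0), None) (52, np.float64(17.0), None) 
a side c [419.   12.8] size [118. 128.] yaw -14.9 head [459.6   1.9]
   tool z>112: 279 along [22. 75.] across [-30.2 -24.   -0.1] zmax 154.0
(-65, np.float64(33.0), np.float64(3.0)) (-52, np.float64(40.0), np.float64(0.0)) (-39, np.float64(45.0), np.float64(22.0)) (-2
[... 618 characters left out ...]
t64(91.0), np.float64(5.0)) (13, np.float64(86.0), np.float64(5.0)) (26, np.float64(70.0), np.float64(5.0)) (39, np.float64(16.0), None) (52, np.float64(19.0), None) 
b side c [ 406.2 -206.1] size [130. 135.] yaw -32.8 head [ 439.  -227.2]
   tool z>112: 275 along [34. 80.] across [-34.2 -30.2 -19. ] zmax 153.0
(-65, np.float64(27.0), np.float64(38.0)) (-52, np.float64(36.0), np.float64(2.0)) (-39, np.float64(45.0), np.float64(10.0)) (-26, np.float64(56.0), np.float64(27.0)) (-13, np.float64(69.0), np.float64(26.0)) (0, np.float64(82.0), np.float64(29.0)) (13, np.float64(84.0), np.float64(29.0)) (26, np.float64(88.0), np.float64(3.0)) (39, np.float64(14.0), None) (52, np.float64(14.0), None)
```

```bash
cat >> h.py <<'E'
def go(x,y,z,yaw_deg):
    """tool-frame shift (mm) and turn (deg) from the measured pose to a world TCP target, shift before turn"""
    s=bot.get_obs(); d=np.array([x,y,z])-s["tool_pos"]; w=s["tcp_rot"][2]; c,n=np.cos(w),np.sin(w)
    t=(np.degrees(w)-yaw_deg+180)%360-180
    return np.round([c*d[0]+n*d[1], n*d[0]-c*d[1], -d[2], t],1)
E
python3 -c "
from h import *
print(go(459,-9.5,226,168.5))"
```

```text
[-448.6 -427.4    0.7   -2. ]
```

>>> {"fn": "apply_moves", "kwargs": {"motion": "-0.032 -0.030 0 0;-0.032 -0.030 0 0;-0.032 -0.030 0 0;-0.032 -0.030 0 0;-0.032 -0.030 0 0;-0.032 -0.030 0 0;-0.032 -0.030 0 0;-0.032 -0.030 0 0", "fingers": 1}}

```text
time: 1.5
tool_pos: [315.9, 216.4, 227.0]
tcp_rot: [3.141, 0.001, 2.907]
contact_force: [0.1, 0.6, 0.3]
grip_width: 91.8
finger_force: 0.0
```

```bash
python3 -c "
from h import *
print(go(459,-9.5,180,168.5),bot.get_obs()['tool_pos'],bot.get_obs()['time'])"
```

```text
[-191.7 -186.5   47.    -1.9] [315.94177632 216.42628689 226.97929361] 1.5
```

>>> {"fn": "apply_moves", "kwargs": {"motion": "-0.032 -0.031 0 -0.5;-0.032 -0.031 0 -0.5;-0.032 -0.031 0 -0.5;-0.032 -0.031 0.01 -0.5;-0.032 -0.031 0.01 0;-0.0317 -0.0315 0.01 0;0 0 0.016 0;0 0 0 0"}}

```text
time: 2.5
tool_pos: [462.2, -5.6, 179.7]
tcp_rot: [3.141, -0.003, 2.941]
contact_force: [0.1, -0.3, 0.4]
grip_width: 91.8
finger_force: 0.0
```

```bash
python3 - <<'E'
from h import *
print(go(459,-9.5,108,168.5),bot.get_obs()['tool_pos'])
ims=[]
for n in("top","side"):
    c=bot.capture(n);img=c["img"]
    r=(slice(160,260),slice(250,390)) if n=="top" else (slice(130,270),slice(210,400))
    ims.append(cv2.resize(img[r],(400,300),interpolation=cv2.INTER_CUBIC))
cv2.imwrite("pics/crop2.png",np.hstack(ims))
E
```

```text
[ 2.3 -4.4 71.7 -0. ] [462.1727974   -5.60757996 179.73647239]
```

View pics/crop2.png

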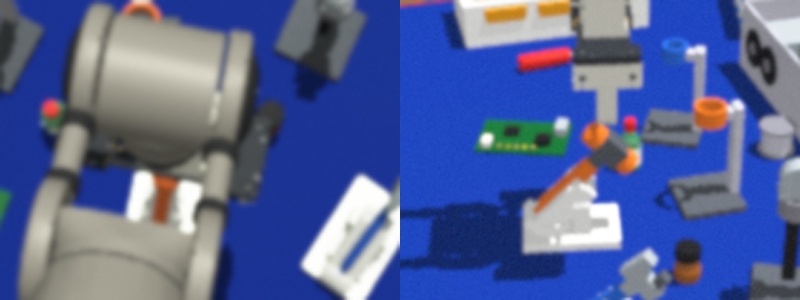

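Side crop: the fingers are right above the hammer head (about 605,145 in the crop) and straddle it. The head is free, so I descend and grip.

>>> {"fn": "apply_moves", "kwargs": {"motion": "0.002 -0.004 0.015 0;0 0 0.015 0;0 0 0.015 0;0 0 0.015 0;0 0 0.010 0;0 0 0 0"}}

```text
time: 3.35
tool_pos: [460.0, -8.6, 110.7]
tcp_rot: [3.142, -0.0, 2.942]
contact_force: [-0.7, 0.5, -0.3]
grip_width: 91.5
finger_force: 0.0
```

>>> {"fn": "apply_moves", "kwargs": {"motion": "0 0 0 0;0 0 0 0;0 0 0 0;0 0 0 0;0 0 0 0;0 0 0 0", "fingers": -1}}

```text
time: 4.1
tool_pos: [460.1, -8.9, 110.7]
tcp_rot: [3.142, -0.0, 2.942]
contact_force: [0.4, -0.3, -0.1]
grip_width: 36.2
finger_force: 0.0
```

>>> {"fn": "apply_moves", "kwargs": {"motion": "0 0 0 0;0 0 0 0;0 0 0 0"}}

```text
time: 4.47
tool_pos: [460.1, -8.9, 110.7]
tcp_rot: [-3.142, -0.0, 2.942]
contact_force: [-0.3, 0.3, 0.0]
grip_width: 29.6
finger_force: 30.0
```

```bash
python3 -c "
import numpy as np
t=np.radians(47.1+np.arange(17)*45/16);R=135
print(np.round(-np.diff(R*np.cos(t)),1),np.round(-np.diff(R*np.sin(t)),1))"
```

```text
[5.  5.2 5.4 5.6 5.7 5.9 6.  6.2 6.3 6.4 6.4 6.5 6.6 6.6 6.6 6.6] [-4.4 -4.1 -3.9 -3.6 -3.3 -3.1 -2.8 -2.5 -2.2 -1.8 -1.5 -1.2 -0.9 -0.6
 -0.2  0.1]
```

Gripped at 29.6 mm, which matches the 30 mm head thickness. Next I pivot it upright about the handle end, which sits against the cradle's end stop.

>>> {"fn": "apply_moves", "kwargs": {"motion": "0.005 0 -0.0044 0;0.0052 0 -0.0041 0;0.0054 0 -0.0039 0;0.0056 0 -0.0036 0;0.0057 0 -0.0033 0;0.0059 0 -0.0031 0;0.006 0 -0.0028 0;0.0062 0 -0.0025 0"}}

```text
time: 5.48
tool_pos: [417.1, -0.2, 139.6]
tcp_rot: [3.142, 0.004, 2.942]
contact_force: [5.0, -1.4, 3.6]
grip_width: 29.8
finger_force: 30.0
```

>>> {"fn": "apply_moves", "kwargs": {"motion": "0.0063 0 -0.0022 0;0.0064 0 -0.0018 0;0.0064 0 -0.0015 0;0.0065 0 -0.0012 0;0.0066 0 -0.0009 0;0.0066 0 -0.0006 0;0.0066 0 -0.0002 0;0.0066 0 0 0"}}

```text
time: 6.48
tool_pos: [366.2, 10.2, 148.3]
tcp_rot: [3.142, 0.005, 2.942]
contact_force: [2.7, -0.3, 8.2]
grip_width: 29.8
finger_force: 30.0
```

```bash
python3 - <<'E'
from h import *
c=bot.capture("side"); np.savez("side1.npz",W=cloud(c),img=c["img"])
cv2.imwrite("pics/crop3.png",cv2.resize(c["img"][110:270,200:400],(600,480),interpolation=cv2.INTER_CUBIC))
E
```

```text
(no output)
```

View pics/crop3.png

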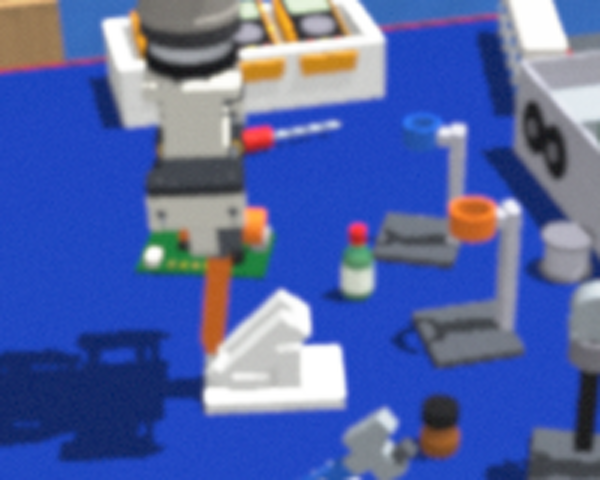

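Crop: the hammer is almost upright in the pads, with the handle at (215,300) running down to the cradle. Now I lift it and measure the remaining tilt.

>>> {"fn": "apply_moves", "kwargs": {"motion": "0 0 -0.01 0;0 0 -0.02 0;0 0 -0.025 0;0 0 -0.025 0;0 0 -0.025 0;0 0 -0.025 0;0 0 -0.02 0;0 0 0 0"}}

```text
time: 7.52
tool_pos: [364.6, 10.5, 297.5]
tcp_rot: [3.141, 0.0, 2.942]
contact_force: [0.4, 0.5, -2.2]
grip_width: 29.7
finger_force: 30.0
```

```bash
cat >> h.py <<'E'
def handle(c,hue,smin=100):
    """handle axis of the held tool below the pads: offset (mm) from the TCP along tool x and y, per depth below TCP"""
    s=bot.get_obs(); W=cloud(c); h=cv2.cvtColor(c["img"],cv2.COLOR_BGR2HSV); p=s["tool_pos"]; w=s["tcp_rot"][2]
    q=W-p; X=q[...,0]*np.cos(w)+q[...,1]*np.sin(w); Y=q[...,0]*np.sin(w)-q[...,1]*np.cos(w); Z=q[...,2]
    m=(abs(X)<60)&(abs(Y)<40)&(Z<0)&(Z>-135)&(h[...,0]>hue[0])&(h[...,0]<hue[1])&(h[...,1]>smin)
    for lo in range(-130,0,15):
        k=m&(Z>lo)&(Z<=lo+15)
        if k.sum()>3: print(lo+7,k.sum(),"x",np.percentile(X[k],[3,50,97]).round(1),"y",np.percentile(Y[k],[3,50,97]).round(1))
    print("zmin",Z[m].min() if m.any() else None,p.round(1))
E
python3 - <<'E'
from h import *
c=bot.capture("side"); handle(c,(3,20))
cv2.imwrite("pics/crop4.png",cv2.resize(c["img"][30:230,200:400],(500,500),interpolation=cv2.INTER_CUBIC))
E
```

```text
-108 8 x [-4.   0.3  2.9] y [-8.4 -5.2 -3.4]
-93 27 x [-7.9 -0.8  4.5] y [-12.   -9.4  -5.4]
-78 39 x [-11.   -3.4   3.7] y [-12.   -8.5  -4.9]
-63 36 x [-14.3  -6.9   2.7] y [-11.8  -9.5  -5.8]
-48 42 x [-14.9  -7.8  -0.5] y [-12.3  -9.   -4.7]
-33 39 x [-15.9  -8.7  -1.5] y [-12.4  -9.8  -6.6]
-18 46 x [-18.9  -9.8  -2.3] y [-12.   -7.8  -5.3]
zmin -108.43139964016405 [364.2  10.6 296.5]
```

View pics/crop4.png

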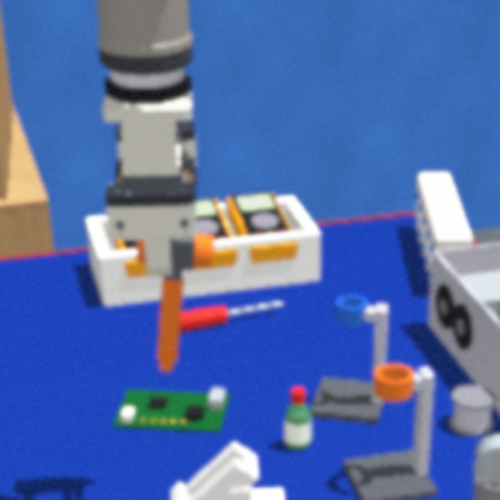

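Crop: the handle hangs at (170,320), about 7° short of vertical and roughly 10 mm off the finger centre line towards −x of the tool. I'll carry it over to the orange collar.

```bash
python3 -c "
from h import *
print(go(606.6,20.1,297,168.5))"
```

```text
[-2.357e+02  5.740e+01 -5.000e-01  1.000e-01]
```

>>> {"fn": "apply_moves", "kwargs": {"motion": "-0.02 0.005 0 0;-0.035 0.008 0 0;-0.04 0.01 0 0;-0.04 0.01 0 0;-0.04 0.01 0 0;-0.035 0.008 0 0;-0.02 0.005 0 0;-0.0055 0.0014 0 0"}}

```text
time: 8.57
tool_pos: [607.1, 20.0, 294.3]
tcp_rot: [-3.141, -0.005, 2.942]
contact_force: [0.3, 0.1, -2.4]
grip_width: 30.0
finger_force: 30.0
```

>>> {"fn": "apply_moves", "kwargs": {"motion": "0 0 0 0;0 0 0 0"}}

```text
time: 8.82
tool_pos: [606.4, 19.9, 296.9]
tcp_rot: [-3.142, -0.001, 2.942]
contact_force: [0.5, -0.3, -1.6]
grip_width: 29.9
finger_force: 30.0
```

```bash
python3 -c "
from h import *
print(go(606.6,20.1,297,168.5))
c=bot.capture('side');handle(c,(3,20))
W=cloud(c);h=cv2.cvtColor(c['img'],cv2.COLOR_BGR2HSV)
m=(np.hypot(W[...,0]-605,W[...,1]-20)<30)&(W[...,2]>112)&(W[...,2]<145)&(h[...,1]>100)&(h[...,0]<20)
P=W[m];from scipy.optimize import least_squares
print(least_squares(lambda q:np.hypot(P[:,0]-q[0],P[:,1]-q[1])-18.5,[605,20],loss='soft_l1').x)
cv2.imwrite('pics/crop5.png',cv2.resize(c['img'][80:240,280:440],(480,480),interpolation=cv2.INTER_CUBIC))
"
```

```text
[-0.2  0.2 -0.1  0. ]
-108 8 x [-3.4  0.8  4.3] y [-10.4  -6.1  -3.5]
-93 33 x [-8.3 -0.3  7. ] y [-11.7  -8.5  -4.8]
-78 33 x [-8.  -2.   5.3] y [-12.1  -9.3  -6.2]
-63 39 x [-12.4  -4.4   5. ] y [-11.5  -9.3  -5.5]
-48 40 x [-14.1  -6.6   2.8] y [-12.5  -8.3  -4.3]
-33 42 x [-17.7  -7.4   1.1] y [-13.   -9.   -5.8]
-18 37 x [-17.1  -7.5   0.2] y [-13.4  -9.   -6.3]
zmin -108.47775704702661 [606.5  19.9 297.1]
[606.17245631  18.88173673]
```

View pics/crop5.png

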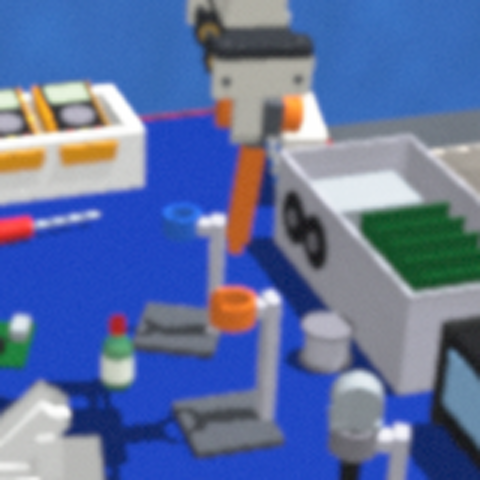

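Crop: the handle tip (237,245) is straight above the orange collar (233,305). I lower the tip into the collar, then push towards tool +x so the rim straightens the handle.

>>> {"fn": "apply_moves", "kwargs": {"motion": "0 0 0.012 0;0 0 0.012 0;0 0 0.01 0;0 0 0.01 0;0 0 0.008 0;0 0 0.006 0;0 0 0 0"}}

```text
time: 9.75
tool_pos: [607.1, 19.9, 238.3]
tcp_rot: [-3.142, -0.001, 2.942]
contact_force: [-0.0, -0.2, -1.5]
grip_width: 29.6
finger_force: 30.0
```

>>> {"fn": "apply_moves", "kwargs": {"motion": "0.003 0 0 0;0.003 0 0 0;0.003 0 0 0;0.003 0 0 0;0.003 0 0 0;0.003 0 0 0;0.002 0 0 0;0 0 0 0"}}

```text
time: 10.75
tool_pos: [587.6, 23.9, 239.0]
tcp_rot: [3.141, 0.0, 2.942]
contact_force: [2.4, -0.4, -1.4]
grip_width: 29.7
finger_force: 30.0
```

```bash
python3 -c "
from h import *
c=bot.capture('side');handle(c,(3,20))"
```

```text
-123 40 x [-36.  -15.7  -0.2] y [-21.5 -14.1  18.6]
-108 104 x [-36.3 -21.5  -0.3] y [-22.  -13.6  15.7]
-93 46 x [-22.5 -11.6  -1.7] y [-19.2  -8.5  -3.2]
-78 30 x [-16.5  -8.9  -1.8] y [-12.7  -8.   -0.8]
-63 37 x [-18.5 -10.6  -3. ] y [-14.3  -8.7  -4.4]
-48 38 x [-20.  -10.   -3.1] y [-11.8  -8.2  -0.8]
-33 39 x [-19.8 -11.7  -4.3] y [-13.6  -8.9  -5.4]
-18 30 x [-19.6 -13.   -5.8] y [-11.8  -8.1  -4.4]
zmin -124.4297513806236 [587.7  24.  238.9]
```

>>> {"fn": "apply_moves", "kwargs": {"motion": "0.002 0 0 0;0.002 0 0 0;0.002 0 0 0;0 0 0 0;-0.003 0 0 0;-0.003 0 0 0;-0.003 0 0 0;0 0 0 0"}}

```text
time: 11.8
tool_pos: [590.6, 23.2, 238.5]
tcp_rot: [3.142, -0.001, 2.942]
contact_force: [-0.4, 0.0, -2.6]
grip_width: 29.8
finger_force: 30.0
```

```bash
python3 -c "
from h import *
c=bot.capture('side');handle(c,(3,20))"
```

```text
-123 31 x [-30.9 -11.5   1.2] y [-21.5 -16.1  14.9]
-108 114 x [-32.8 -13.3   3. ] y [-22.6 -13.5  13.1]
-93 39 x [-24.5 -13.7   1.2] y [-13.2  -9.4  -2.8]
-78 36 x [-21.  -13.5  -6.1] y [-13.1  -8.3  -3.5]
-63 34 x [-20.8 -14.2  -6.6] y [-12.7  -8.5  -0.4]
-48 33 x [-23.  -14.7  -7. ] y [-12.1  -8.9  -6.5]
-33 40 x [-22.3 -14.3  -6.7] y [-12.5  -9.2  -3.6]
-18 30 x [-21.3 -13.9  -7.8] y [-12.1  -9.1  -5.1]
zmin -123.9256902005811 [590.5  23.2 238.6]
```

>>> {"fn": "apply_moves", "kwargs": {"motion": "-0.002 0 0.005 0;0 0 0.012 0;0 0 0.012 0;0 0 0.012 0;0 0 0.012 0;0 0 0.012 0;0 0 0.012 0;0 0 0.009 0"}}

```text
time: 12.85
tool_pos: [592.4, 22.9, 151.9]
tcp_rot: [3.142, -0.0, 2.942]
contact_force: [0.2, 0.0, -2.9]
grip_width: 30.0
finger_force: 30.0
```

>>> {"fn": "apply_moves", "kwargs": {"motion": "0 0 0.006 0;0 0 0.0025 0;0 0 0 0"}}

```text
time: 13.22
tool_pos: [592.7, 22.8, 144.4]
tcp_rot: [3.141, 0.0, 2.942]
contact_force: [0.2, -0.2, -2.6]
grip_width: 29.6
finger_force: 30.0
```

```bash
python3 -c "
from h import *
c=bot.capture('side')
cv2.imwrite('pics/crop6.png',cv2.resize(c['img'][110:250,290:430],(480,480),interpolation=cv2.INTER_CUBIC))
"
```

```text
(no output)
```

View pics/crop6.png

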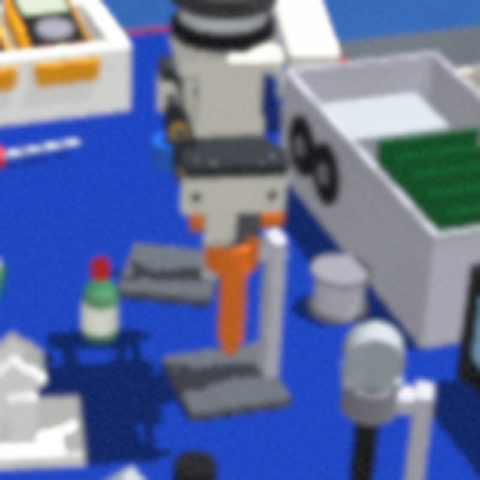

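Crop: the handle is down through the orange collar (230,310), with the head just above the rim. Releasing it now.

>>> {"fn": "apply_moves", "kwargs": {"motion": "0 0 0 0;0 0 0 0;0 0 0 0;0 0 0 0;0 0 0 0", "fingers": 1}}

```text
time: 13.9
tool_pos: [592.6, 22.9, 144.3]
tcp_rot: [3.141, 0.0, 2.942]
contact_force: [-0.3, -1.0, -1.1]
grip_width: 75.3
finger_force: 0.0
```

>>> {"fn": "apply_moves", "kwargs": {"motion": "0 0 -0.01 0;0 0 -0.02 0;0 0 -0.02 0;0 0 -0.03 0;0 0 -0.03 0;0 0 -0.01 0;0 0 0 0"}}

```text
time: 14.78
tool_pos: [592.7, 22.8, 264.6]
tcp_rot: [3.141, 0.001, 2.942]
contact_force: [0.7, -0.4, -1.0]
grip_width: 92.0
finger_force: 0.0
```

```bash
python3 -c "
from h import *
c=bot.capture('side')
W=cloud(c); m=(abs(W[...,0]-605)<45)&(abs(W[...,1]-20)<35)&(W[...,2]>145)&(W[...,2]<200)
print(m.sum(),np.percentile(W[m],[2,50,98],0).round())
cv2.imwrite('pics/crop7.png',cv2.resize(c['img'][110:250,290:430],(480,480),interpolation=cv2.INTER_CUBIC))
print(go(430,-251,230,145.3))
"
```

```text
327 [[573.  -3. 146.]
 [605.   7. 162.]
 [638.  31. 170.]]
[ 104.6 -300.6   33.6   23.2]
```

View pics/crop7.png

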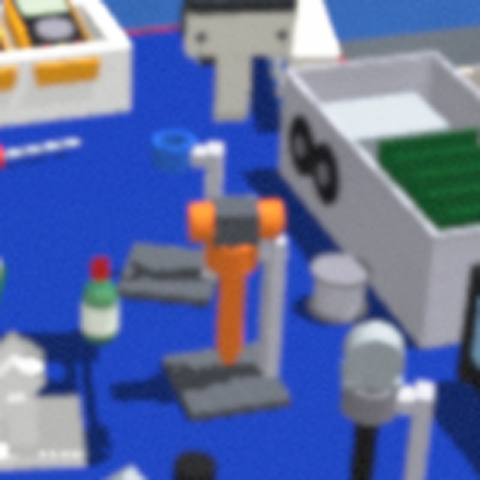

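Crop: the hammer hangs squarely, with the head level on the rim at (237,220) and centred over the collar. Now on to the wrench.

>>> {"fn": "apply_moves", "kwargs": {"motion": "0.010 -0.030 0 0;0.015 -0.043 0 0;0.015 -0.043 0 0;0.015 -0.043 0 0;0.015 -0.043 0.01 0;0.015 -0.043 0.01 0;0.012 -0.030 0.01 0;0.007 -0.020 0.0 0"}}

```text
time: 15.82
tool_pos: [430.2, -246.2, 232.1]
tcp_rot: [3.14, -0.004, 2.94]
contact_force: [-0.1, 0.6, -0.3]
grip_width: 91.6
finger_force: 0.0
```

>>> {"fn": "apply_moves", "kwargs": {"motion": "0 0 0 8;0 0 0 8;0 0 0 7.2;0 0 0 0"}}

```text
time: 16.32
tool_pos: [431.5, -245.3, 233.0]
tcp_rot: [3.141, -0.002, 2.538]
contact_force: [0.1, 1.0, -0.8]
grip_width: 91.6
finger_force: 0.0
```

```bash
python3 -c "
from h import *
print(go(432.6,-252.9,106,145.3))
"
```

```text
[-5.20e+00 -5.70e+00  1.27e+02  1.00e-01]
```

>>> {"fn": "apply_moves", "kwargs": {"motion": "-0.005 -0.0057 0.02 0;0 0 0.025 0;0 0 0.025 0;0 0 0.02 0;0 0 0.015 0;0 0 0.012 0;0 0 0.010 0;0 0 0 0"}}

```text
time: 17.32
tool_pos: [432.6, -252.9, 106.6]
tcp_rot: [3.141, -0.001, 2.537]
contact_force: [0.7, -0.8, 0.6]
grip_width: 91.7
finger_force: 0.0
```

>>> {"fn": "apply_moves", "kwargs": {"motion": "0 0 0 0;0 0 0 0;0 0 0 0;0 0 0 0;0 0 0 0;0 0 0 0;0 0 0 0;0 0 0 0", "fingers": -1}}

```text
time: 18.32
tool_pos: [432.9, -253.1, 107.3]
tcp_rot: [3.141, -0.0, 2.537]
contact_force: [0.4, 0.2, 0.8]
grip_width: 16.3
finger_force: 0.1
```

>>> {"fn": "apply_moves", "kwargs": {"motion": "0 0 0 0;0 0 0 0;0 0 0 0;0 0 0 0"}}

```text
time: 18.82
tool_pos: [433.2, -252.9, 107.3]
tcp_rot: [3.141, 0.0, 2.537]
contact_force: [3.7, 4.0, -0.6]
grip_width: 14.0
finger_force: 30.0
```

```bash
python3 -c "
from h import *
print(go(432.6,-252.9,106,145.3),bot.get_obs()['moment'])
t=np.radians(47.1+np.arange(17)*45/16);R=130
print(np.round(-np.diff(R*np.cos(t)),1),np.round(-np.diff(R*np.sin(t)),1))
c=bot.capture('side')
cv2.imwrite('pics/w.png',cv2.resize(c['img'][200:330,240:400],(640,520),interpolation=cv2.INTER_CUBIC))
"
```

```text
[ 0.4 -0.3  1.3  0. ] [ 0.70202085 -0.62373152 -0.13444501]
[4.8 5.  5.2 5.3 5.5 5.7 5.8 5.9 6.  6.1 6.2 6.3 6.3 6.4 6.4 6.4] [-4.2 -4.  -3.7 -3.5 -3.2 -2.9 -2.7 -2.4 -2.1 -1.8 -1.5 -1.2 -0.9 -0.5
 -0.2  0.1]
```

>>> {"fn": "apply_moves", "kwargs": {"motion": "0.0048 0.0015 -0.0042 0;0.005 0 -0.004 0;0.0052 0 -0.0037 0;0.0053 0 -0.0035 0;0.0055 0 -0.0032 0;0.0057 0 -0.0029 0;0.0058 0 -0.0027 0;0.0059 0 -0.0024 0"}}

```text
time: 19.88
tool_pos: [397.9, -227.1, 134.0]
tcp_rot: [3.142, -0.0, 2.537]
contact_force: [-0.3, -0.4, -1.8]
grip_width: 14.0
finger_force: 30.0
```

>>> {"fn": "apply_moves", "kwargs": {"motion": "0.006 0 -0.0021 0;0.0061 0 -0.0018 0;0.0062 0 -0.0015 0;0.0063 0 -0.0012 0;0.0063 0 -0.0009 0;0.0064 0 -0.0005 0;0.0064 0 -0.0002 0;0.0064 0 0 0"}}

```text
time: 20.88
tool_pos: [356.7, -198.6, 142.1]
tcp_rot: [3.141, -0.0, 2.537]
contact_force: [0.9, 0.1, -1.4]
grip_width: 13.9
finger_force: 30.0
```

>>> {"fn": "apply_moves", "kwargs": {"motion": "0.006 0 0 0;0.006 0 0 0;0 0 -0.01 0;0 0 -0.025 0;0 0 -0.04 0;0 0 -0.04 0;0 0 -0.03 0;0 0 0 0"}}

```text
time: 21.88
tool_pos: [348.1, -192.8, 289.6]
tcp_rot: [-3.141, 0.006, 2.537]
contact_force: [0.0, -0.6, -1.8]
grip_width: 13.9
finger_force: 30.0
```

```bash
python3 -c "
from h import *
c=bot.capture('side');handle(c,(98,114))
cv2.imwrite('pics/crop8.png',cv2.resize(c['img'][100:300,180:380],(500,500),interpolation=cv2.INTER_CUBIC))"
```

```text
-63 11 x [53.6 56.6 59. ] y [-8.7 -6.3 -4. ]
-48 52 x [38.4 49.7 59.2] y [-9.3 -6.6 -4.2]
-33 69 x [24.4 38.6 54. ] y [-7.9 -6.  -2.9]
-18 69 x [ 9.6 23.3 38.6] y [-8.4 -6.1 -2.2]
-3 19 x [13.6 18.6 23.3] y [-9.  -5.8 -4. ]
zmin -63.57864389284373 [ 347.4 -192.3  287.9]
```

The wrench came out still at about 45°: the pads held it and the handle end slid out of the groove. I'll straighten it with the blue collar instead, by hooking the tip inside and swinging the head over. First I carry it there.

>>> {"fn": "apply_moves", "kwargs": {"motion": "-0.006 0.025 0 0;-0.01 0.05 0 0;-0.01 0.05 0 0;-0.01 0.05 0 0;-0.01 0.05 0 0;-0.01 0.05 0 0;-0.01 0.05 0 0;-0.01 0.05 0 0"}}

```text
time: 22.92
tool_pos: [623.5, 74.5, 285.2]
tcp_rot: [-3.14, -0.002, 2.537]
contact_force: [0.8, -0.4, -0.5]
grip_width: 13.7
finger_force: 30.0
```

>>> {"fn": "apply_moves", "kwargs": {"motion": "-0.006 0.05 0 0;-0.002 0.03 0 0;0 0.013 0 0;0 0 0 0;0 0 0 0"}}

```text
time: 23.55
tool_pos: [681.9, 144.6, 286.1]
tcp_rot: [-3.14, -0.001, 2.536]
contact_force: [0.2, 0.3, -0.4]
grip_width: 13.7
finger_force: 30.0
```

```bash
sed -i 's/abs(X)<60/abs(X)<XM/; s/def handle(c,hue,smin=100)/def handle(c,hue,smin=100,XM=60)/' h.py
cat >> h.py <<'E'
def rim(c,c0=(613,194),R=16,hue=(98,120)):
    from scipy.optimize import least_squares
    W=cloud(c);h=cv2.cvtColor(c['img'],cv2.COLOR_BGR2HSV)
    m=(np.hypot(W[...,0]-c0[0],W[...,1]-c0[1])<30)&(W[...,2]>112)&(W[...,2]<145)&(h[...,1]>100)&(h[...,0]<hue[1])&(h[...,0]>hue[0])
    P=W[m]; q=least_squares(lambda q:np.hypot(P[:,0]-q[0],P[:,1]-q[1])-R,c0,loss='soft_l1').x
    s=bot.get_obs(); w=s["tcp_rot"][2]; d=q-s["tool_pos"][:2]
    print("rim",q.round(1),"in tool x,y",np.round([np.cos(w)*d[0]+np.sin(w)*d[1],np.sin(w)*d[0]-np.cos(w)*d[1]],1))
E
python3 -c "
from h import *
c=bot.capture('side');handle(c,(98,114),XM=120);rim(c)
cv2.imwrite('pics/crop9.png',cv2.resize(c['img'][40:220,260:440],(500,500),interpolation=cv2.INTER_CUBIC))"
```

```text
-78 17 x [66.8 78.5 84.5] y [-7.5 -4.2 -1.2]
-63 41 x [53.3 65.7 78.5] y [-10.4  -4.9  -0.2]
-48 42 x [35.8 52.2 66.1] y [-10.2  -6.3  -2.3]
-33 41 x [24.  37.8 49.4] y [-10.2  -5.7  -1.2]
-18 43 x [10.1 24.6 36.1] y [-10.3  -5.3  -0.5]
-3 8 x [15.9 19.3 23.2] y [-10.5  -5.3   1.4]
zmin -81.52066192956642 [682.  144.4 286.7]
rim [614.5 192.9] in tool x,y [83.1  1.5]
```

>>> {"fn": "apply_moves", "kwargs": {"motion": "0.003 0.0013 0.01 0;0.003 0 0.012 0;0 0 0.012 0;0 0 0.012 0;0 0 0.012 0;0 0 0.01 0;0 0 0.006 0;0 0 0 0"}}

```text
time: 24.6
tool_pos: [678.1, 149.6, 212.6]
tcp_rot: [-3.141, -0.001, 2.537]
contact_force: [-0.5, -0.5, -1.1]
grip_width: 13.7
finger_force: 30.0
```

```bash
python3 -c "
from h import *
c=bot.capture('side');handle(c,(98,114),XM=120);rim(c)
t=np.radians(129.6-np.arange(17)*45/16);R=128.5
print(np.round(np.diff(R*np.cos(t)),1),np.round(-np.diff(R*np.sin(t)),1))
cv2.imwrite('pics/crop9.png',cv2.resize(c['img'][80:240,260:420],(480,480),interpolation=cv2.INTER_CUBIC))"
```

```text
-93 51 x [61.  73.7 95.4] y [-19.3 -14.   11.3]
-78 71 x [60.6 75.9 92.4] y [-18.7  -8.    9.2]
-63 36 x [52.8 66.8 78.3] y [-10.   -6.1  -1.2]
-48 42 x [36.  53.  68.3] y [-11.1  -5.7  -2. ]
-33 44 x [24.2 37.5 52.7] y [-12.5  -6.    0.4]
-18 40 x [ 9.9 20.7 34.5] y [-10.3  -6.6  -2. ]
-3 7 x [15.9 19.1 24.3] y [-9.1 -5.6 -3.6]
zmin -100.30718414552271 [678.3 149.7 213.2]
rim [614.6 192.8] in tool x,y [76.9 -0.7]
[5.  5.1 5.3 5.5 5.6 5.8 5.9 6.  6.1 6.1 6.2 6.3 6.3 6.3 6.3 6.3] [-3.9 -3.7 -3.4 -3.1 -2.9 -2.6 -2.3 -2.  -1.7 -1.4 -1.1 -0.8 -0.5 -0.2
  0.1  0.4]
```

View pics/crop9.png

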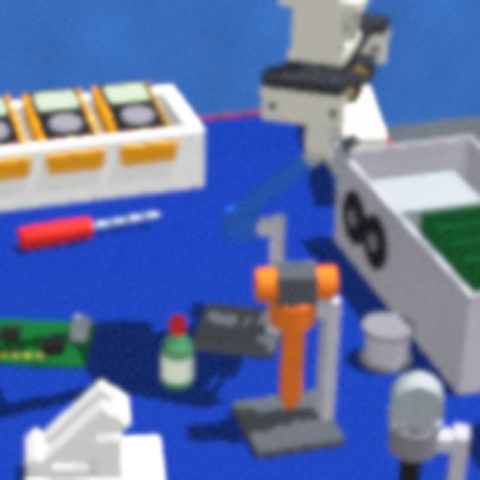

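Last picture: the wrench handle slopes down from (305,165) into the blue collar (240,225), with the tip inside. Now I swing the head over in an arc about the tip.

>>> {"fn": "apply_moves", "kwargs": {"motion": "0.003 0 0.003 0;0.005 0 -0.002 0;0.005 0 -0.0035 0;0.005 0 -0.0035 0;0.0053 0 -0.0033 0;0.0055 0 -0.0031 0;0.0056 0 -0.0029 0;0.0058 0 -0.0026 0"}}

```text
time: 25.65
tool_pos: [645.2, 172.6, 231.7]
tcp_rot: [3.141, 0.001, 2.537]
contact_force: [4.0, -1.8, 1.3]
grip_width: 13.8
finger_force: 30.0
```

```bash
python3 -c "
from h import *
c=bot.capture('side');handle(c,(98,114),XM=120);rim(c)"
```

```text
-123 11 x [21.  31.2 50.8] y [-17.2 -13.4  -2.7]
-108 59 x [19.6 34.5 53.2] y [-20.1 -13.6  13.5]
-93 61 x [19.6 35.6 51.1] y [-19.1  -6.8  13.2]
-78 30 x [20.6 32.7 44.4] y [-9.8 -5.9 -1.2]
-63 33 x [14.8 23.8 36.5] y [-11.1  -5.6  -2.7]
-48 32 x [ 6.6 17.6 27.2] y [-10.3  -6.5   0.8]
-33 35 x [-1.6 10.  18. ] y [-13.8  -5.6  -1. ]
-18 31 x [-10.    2.1  11. ] y [-10.8  -6.1  -2.3]
zmin -119.45831641178614 [644.6 173.2 232. ]
rim [614.9 191.9] in tool x,y [35.1 -1.5]
```

>>> {"fn": "apply_moves", "kwargs": {"motion": "0.006 0 -0.0015 0;0.006 0 -0.001 0;0.006 0 -0.001 0;0.006 0 0 0;0.006 0 0 0;0.006 0 0 0;0.006 0 0 0;0.005 0 0 0"}}

```text
time: 26.7
tool_pos: [606.0, 199.5, 234.5]
tcp_rot: [-3.141, -0.0, 2.537]
contact_force: [3.4, -1.1, -0.0]
grip_width: 13.8
finger_force: 30.0
```

```bash
python3 -c "
from h import *
c=bot.capture('side');handle(c,(98,114),XM=120);rim(c)"
```

```text
-123 18 x [-27.4 -14.3   6.8] y [-18.7 -13.6  -2.1]
-108 67 x [-27.6 -13.5   6.1] y [-19.1 -12.9  16.4]
-93 55 x [-28.2 -11.3   3.4] y [-16.7  -5.9  16.1]
-78 29 x [-16.9  -8.8   0.5] y [-10.8  -5.3  -0.6]
-63 32 x [-18.8 -10.9  -2.2] y [-13.3  -7.5   1.4]
-48 29 x [-18.9 -11.2  -3.4] y [-9.8 -5.9 -1.6]
-33 31 x [-22.  -14.4  -5.1] y [-11.2  -6.   -0.6]
-18 35 x [-24.1 -16.8  -6.5] y [-10.9  -5.5   0.5]
zmin -120.88624144637478 [605.6 199.8 234.5]
rim [615.  192.5] in tool x,y [-11.9  -0.8]
```

>>> {"fn": "apply_moves", "kwargs": {"motion": "0.004 0 0 0;0.004 0 0 0;0.004 0 0 0;0.002 0 0 0;0 0 0 0;-0.004 0 0 0;-0.004 0 0 0;0 -0.0005 0 0"}}

```text
time: 27.75
tool_pos: [601.2, 202.0, 234.1]
tcp_rot: [-3.141, -0.001, 2.536]
contact_force: [-0.4, 0.3, -1.7]
grip_width: 13.7
finger_force: 30.0
```

```bash
python3 -c "
from h import *
c=bot.capture('side');handle(c,(98,114),XM=120);rim(c)"
```

```text
-123 19 x [-32.  -20.3   2.4] y [-17.6 -13.4   0.1]
-108 64 x [-32.4 -17.6   0.5] y [-18.  -11.1  14.6]
-93 52 x [-33.  -20.1  -1.4] y [-17.   -5.8   9.3]
-78 28 x [-26.3 -18.2 -10.6] y [-9.8 -6.6 -3.1]
-63 34 x [-27.3 -19.8  -9.8] y [-10.4  -6.3  -0.3]
-48 31 x [-28.5 -19.1 -10.5] y [-9.3 -6.1  0.1]
-33 27 x [-27.7 -20.  -13. ] y [-10.7  -6.2  -3. ]
-18 33 x [-28.  -21.2 -12.6] y [-11.4  -6.   -0.8]
-3 6 x [-28.7 -24.  -11.3] y [-8.9 -5.4 -1.4]
zmin -119.98352331099233 [601.1 202.1 234.2]
rim [614.3 193.3] in tool x,y [-15.9   0.3]
```

```bash
python3 -c "
from h import *
c=bot.capture('side');W=cloud(c);s=bot.get_obs();w=s['tcp_rot'][2];q=W-s['tool_pos']
X=q[...,0]*np.cos(w)+q[...,1]*np.sin(w); Y=q[...,0]*np.sin(w)-q[...,1]*np.cos(w); Z=q[...,2]
h=cv2.cvtColor(c['img'],cv2.COLOR_BGR2HSV)
m=(X>-60)&(X<40)&(abs(Y)<25)&(Z>-40)&(Z<70)
for lo in range(-40,70,6):
    k=m&(Z>lo)&(Z<=lo+6)
    if k.sum(): 
        g=k&(h[...,1]<110)
        print(lo+3,k.sum(),'X',np.percentile(X[k],[2,98]).round(),'grey',g.sum(),np.percentile(X[g],[2,98]).round() if g.any() else '','Y',np.median(Y[k]).round())
print(bot.get_obs()['time'])
"
```

```text
-37 10 X [-27. -13.] grey 0  Y -7.0
-31 13 X [-28. -13.] grey 0  Y -6.0
-25 11 X [-27. -12.] grey 0  Y -6.0
-19 12 X [-27. -13.] grey 0  Y -7.0
-13 13 X [-29. -14.] grey 0  Y -7.0
-7 14 X [-28.   5.] grey 7 [-26. -14.] Y -7.0
-1 18 X [-28.   8.] grey 18 [-28.   8.] Y -8.0
5 22 X [-34.   8.] grey 22 [-34.   8.] Y -10.0
11 33 X [-42.   8.] grey 33 [-42.   8.] Y -10.0
17 32 X [-43.   4.] grey 32 [-43.   4.] Y -10.0
23 37 X [-43.   2.] grey 37 [-43.   2.] Y -10.0
29 33 X [-42.   9.] grey 33 [-42.   9.] Y -6.0
35 19 X [-36.   5.] grey 18 [-35.   5.] Y -8.0
41 17 X [-36. -11.] grey 14 [-36. -11.] Y -2.0
47 2 X [-28. -13.] grey 1 [-12. -12.] Y 3.0
71 3 X [-37. -32.] grey 1 [-32. -32.] Y 9.0
27.85
```

>>> {"fn": "apply_moves", "kwargs": {"motion": "0.0035 0.0005 0.006 0;0 0 0.012 0;0 0 0.012 0;0 0 0.012 0;0 0 0.012 0;0 0 0.012 0;0 0 0.010 0;0 0 0.006 0"}}

```text
time: 28.85
tool_pos: [598.5, 204.6, 151.8]
tcp_rot: [-3.141, -0.0, 2.537]
contact_force: [-0.3, -0.2, -1.5]
grip_width: 13.8
finger_force: 30.0
```

```bash
python3 -c "
from h import *
c=bot.capture('side');handle(c,(98,114),XM=120);rim(c)"
```

```text
-108 9 x [-22.1 -16.3 -11.8] y [-5.5 -3.1 -0.1]
-93 17 x [-25.8 -16.4  -9.1] y [-9.  -5.9 -1.2]
-78 33 x [-26.5 -19.   -9.8] y [-10.3  -5.9   1.1]
-63 26 x [-27.  -19.4  -9.3] y [-11.9  -5.4   1.6]
-48 24 x [-28.1 -20.3 -11.8] y [-9.8 -6.1 -2.7]
-33 43 x [-36.1 -24.   -2.8] y [-19.1 -13.2  -4.3]
-18 77 x [-37.  -23.   -3.1] y [-18.6  -8.5  13.9]
-3 8 x [-28.8 -26.7 -18.3] y [-11.3  -5.8  -1.6]
zmin -106.2905958789803 [598.2 204.5 151.2]
rim [614.4 193.1] in tool x,y [-19.8  -0.2]
```

>>> {"fn": "apply_moves", "kwargs": {"motion": "0.001 0 0.005 0;0 0 0.003 0;0 0 0 0;0 0 0 0"}}

```text
time: 29.4
tool_pos: [597.9, 205.3, 144.8]
tcp_rot: [3.141, 0.0, 2.537]
contact_force: [-0.1, -0.3, -1.4]
grip_width: 13.7
finger_force: 30.0
```

>>> {"fn": "apply_moves", "kwargs": {"motion": "0 0 0 0;0 0 0 0;0 0 0 0;0 0 0 0;0 0 0 0;0 0 0 0;0 0 0 0", "fingers": 1}}

```text
time: 30.28
tool_pos: [597.8, 205.2, 144.5]
tcp_rot: [3.142, -0.0, 2.537]
contact_force: [-0.0, 0.2, -0.1]
grip_width: 79.5
finger_force: 0.0
```

>>> {"fn": "apply_moves", "kwargs": {"motion": "0 0 -0.01 0;0 0 -0.02 0;0 0 -0.03 0;0 0 -0.03 0;0 0 -0.03 0;0 0 -0.02 0;0 0 0 0;0 0 0 0"}}

```text
time: 31.28
tool_pos: [597.5, 205.1, 283.7]
tcp_rot: [-3.141, -0.001, 2.537]
contact_force: [-0.9, -0.3, 0.2]
grip_width: 91.8
finger_force: 0.0
```

```bash
python3 - <<'E'
from h import *
c=bot.capture('side');W=cloud(c);h=cv2.cvtColor(c['img'],cv2.COLOR_BGR2HSV)
w=bot.get_obs()['tcp_rot'][2]
for nm,q0,hue in(('wrench',(613.5,193.8),(98,114)),('hammer',(605.3,20),(3,20))):
    a=w if nm=='wrench' else 2.942
    d=W[...,:2]-q0; X=d[...,0]*np.cos(a)+d[...,1]*np.sin(a); Y=d[...,0]*np.sin(a)-d[...,1]*np.cos(a); Z=W[...,2]
    m=(abs(X)<50)&(abs(Y)<30)
    print(nm)
    for lo in list(range(20,116,16))+list(range(134,190,6)):
        k=m&(Z>lo)&(Z<=lo+6)
        if lo<116: k&=(h[...,0]>hue[0])&(h[...,0]<hue[1])&(h[...,1]>130)&(abs(X)<22)
        if k.sum()>1: print(lo+3,k.sum(),'X',np.percentile(X[k],[3,50,97]).round(1),'Y',np.median(Y[k]).round(1))
E
```

```text
wrench
39 11 X [-8.3 -2.   5.5] Y -5.4
55 11 X [-9.2  1.1  6.3] Y -3.5
71 11 X [-9.4 -2.6  5.3] Y -6.3
87 13 X [-8.9 -1.9  4.7] Y -5.0
103 7 X [-7.9 -2.8  5.9] Y -5.2
137 28 X [-41.   -4.5  13.5] Y -9.1
143 33 X [-23.2  -3.5  19.2] Y -7.7
149 25 X [-23.8  -3.7  18.4] Y -6.7
155 32 X [-23.4  -4.   18.1] Y -6.4
161 35 X [-21.7  -1.3  19.9] Y -5.5
167 20 X [-15.5   8.4  21.2] Y -7.0
173 25 X [-16.4  -8.   20.9] Y -4.2
179 11 X [ 5.9 13.1 18.9] Y -3.1
hammer
39 8 X [-9.4 -1.9  4.7] Y -8.7
55 11 X [-7.4 -2.7  5.1] Y -8.1
71 12 X [-6.6  0.5  6.6] Y -8.8
87 9 X [-6.7 -1.3  3.7] Y -8.5
103 15 X [-9.  -0.7  6.9] Y -9.2
137 39 X [-34.8  -0.6  18.2] Y -15.9
143 40 X [-31.9   0.5  30.2] Y -14.3
149 52 X [-34.5  -1.   32.2] Y -15.1
155 57 X [-34.4  -0.5  31.5] Y -15.0
161 70 X [-37.5  -2.9  31. ] Y -14.0
167 135 X [-32.1  -0.3  29. ] Y -4.3
173 2 X [-17.2  -8.4   0.4] Y -18.3
```

Both tools hang vertical, with their blocks level and seated at rim height: the wrench block's underside is at about 140 mm and the hammer head's top at about 170 mm. The gripper is clear, so I hand the job in.

```bash
python3 -c "
from plant import bot
print(bot.close_job())"
```

```text
the job is handed in; nothing more can be done
None
```

I put the orange hammer in the orange collar, then the blue-handled wrench in the blue collar. Before I handed in at about 31 s, camera measurements showed both hanging upright with their heads level on the rims; I didn't re-measure the other items on the bench.

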